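Hook and shut the loudspeaker's battery cover

TASK

The white loudspeaker for the listening test lies face down on the school desk with its battery compartment open on top. Fit the blue battery cover: hook its lip under the orange ledge of the compartment, then swing the opposite edge down until the cover is fully home and flush, and let go of it. Leave the yellow lid where it is.

Things in the scene. Friction and masses are not known exactly. Their poses are not given: they have to be found in the camera images.
- cover: Loose blue battery cover, a tray upside down, 110 (x) x 90 (y) x 24 mm high, 85 to 170 g. From its -x edge a lip 60 mm wide, 5 mm thick, level with the underside, sticks out 24 mm (its end at x -79 mm). Mid-top a white finger tab, 14 (x) x 40 (y) mm, 24 to 48 mm above the underside. Origin: underside, middle of the 110 x 90 part, z up. Lies flat on the desk, tab up, yaw within 0.5 rad of 0.
- speaker: White loudspeaker, fixed, face down, 70 mm high; spans x -103 to 77, y -70 to 180 mm. Origin: on the desk under the middle of the open battery compartment in its top; z up; yaw within 0.4 rad of 0. Opening x -62 to 62, y -55 to 55 mm; flat floor 46 mm above the desk, 24 below the rim (batteries are sunk, do not obstruct). Orange ledge at its -x end, near the robot. Knobs at +y rise 8 mm.
- slot (a point): Middle of the orange ledge's free edge, on its underside (speaker x -62, y 0, 66 mm above the desk); axes as the speaker's. Under the ledge (4 mm thick, top flush with the rim) a slot 20 mm high goes 26 mm to -x, as wide as the opening. With its lip the cover is longer than the opening: it goes in lip first, tilted about 15 degrees, far edge up. Shut, it lies on the floor, held by its weight.
- yellow_lid: Loose yellow lid with a black finger tab, same size as the blue cover (110 x 90 x 24 mm) but without a lip; belongs to something else, to be left alone. Origin: middle of its underside.
Things that resemble listed ones, but are neither listed nor needed, are in the scene too. Several things look just like the cover: the one meant starts farthest to the robot's right.

How it is judged:
By the outcome, as a careful person would: the job done as asked, in the order asked, and still so for the second after the job is handed in, with the robot touching nothing.
It also fails if it takes over 42 s, if anything falls off the work surface, if the arm or the gripper's body presses on something with over 40 N, if the wrist force passes 120 N, or if a joint passes its speed limit or range.

ROBOT

A 6-joint arm with a two-finger parallel gripper is mounted at the origin on the work surface. World frame = base frame: x ahead of the robot, y to its left, z up, the work surface at z = 0. Lengths are in m, angles in rad, forces in N, time in s.
With the tool pointing down it reaches from about 0.35 to 0.975 m from the base axis. Payload 4.9 kg.
Tool frame: the origin (TCP) lies on the front face of the gripper's body, between the roots of the fingers; the fingertips stand ctrl.tip_extent ahead of it and the grasp point (between the pads) lies 54 mm ahead of it (ctrl.tip_extent is the distance from the TCP to the fingertips, in m); z points along the fingers, y is the line along which they close (so a half turn about z gives the same grasp; the last joint's range is limited). The gripper opens to 85 mm and grips with 20 to 120 N. Pads are 22 mm wide; open, the fingers measure 114 mm over their backs; the gripper's body (76 mm by 85 mm) begins 54 mm behind the grasp point. The pads swing forward as they close: fully open they stand 13 mm farther back than shut.
Start: joints at [-1.284, 0.053, 1.613, -0, 1.476, -0.119], TCP at [0.247, -0.574, 0.304] pointing down, gripper open.
Joint ranges: [-3.01, 3.01], [-1.01, 2.22], [0.06, 2.58], [-1.02, 4.17], [0.09, 2.62], [-3.14, 3.14]. Speed limits (rad/s): [2.57, 2.57, 3.14, 3.14, 3.14, 3.14].

INTERFACE

Orientations are given as a rotation vector (axis times angle).
In Python, from station import ctrl gives the robot as it stands.
- The arm moves only by the tool apply_moves, never from a script. Its argument "rows" is one flat list of numbers, 6 for each row, row after row: the shift along the tool's x, y, z normalised to -1 to 1, where 1 is 0.6 m, then the turn, a rotation vector about the tool's x, y, z normalised to -1 to 1, where 1 is 90 degrees. A call has 1 to 20 rows; each row is the pose to reach, as a shift and turn from the pose commanded when the call began, along the tool's axes at that moment; what a row does not reach only later rows make up. A row lasts 1/10 s, in which the tool goes at most 50 mm and 8.59 degrees, less where a joint would pass 70% of its speed; a pose out of reach is approached as far as the arm can. A call with a number of a shift or a turn outside -1 to 1 is refused whole. A call with a gripper value outside its range is refused whole. "grip" is the opening, from 0 (shut) to 1 (fully open), set as the call begins (left out, the last holds). The fingers move at their own pace and stop on an object; "grip_force" is the grip in N (left out, the last holds). Time passes only in rows, so rows that repeat a pose let the fingers close. It gives the time, the measured TCP pose, the force, the opening and the grip force at its end, in the units of the state.
- ctrl.get_obs(): the state, without advancing time (a new reading comes with each control period).
- ctrl.get_image(name): name is "scene" or "top" or "wrist"; returns (picture, depth): 400x640x3 uint8, blue, green, red; 400x640 float32, m along the optical axis (not along the pixel's ray), 0 where there is no reading.
- ctrl.camera_model(name): a dict with "mtx" (3x3 intrinsics, pixels), "R" (3x3) and "t" (3): a world point X has camera coordinates R X + t; the wrist camera has in their place "tool_from_camera" (4x4, takes a point from camera to tool coordinates, whose origin is the TCP and whose axes are the flange's). Camera axes: x right, y down, z forward; pixel columns grow to the right and rows downward; lengths in m; the calibration is good to about 2 mm. A picture is of the moment at which its call begins: read the wrist's pose just before it. camera_model takes no time and is no camera call.
- ctrl.finish_job(): hands the job in; it is judged then, once.
The state is a dict: "t": time; "q": joint angles; "dq": joint speeds; "effort": joint torques, N m; "tool_pos": TCP position; "tool_rot": TCP orientation; "contact_force": force on the tool from outside, world axes, zero at the start; "wrist_torque": the same for the moment, N m; "opening": finger opening in m; "grip_force": force on a finger pad.
Only numpy, scipy, OpenCV 4.12 (cv2) and the standard library are available. Lean on these libraries where they do the work, as an engineer would, in place of code of your own. Each camera call takes 0.05 s, during which the arm holds its last target. There are 200 camera calls.

## Working session

There is one attempt and no reset: what is moved stays moved. The work goes in short steps, Python scripts to look and compute and a tool call to move; the robot and the scene stay as the last step left them, time stands still between calls to the robot, and variables do not carry over. Pictures are saved under pics/ and viewed, at most 10 in all, crops included, and the job is handed in when it is done.

Besides the shell and the picture viewer there is one more tool, called after "Request:" as a command line: name --argument value ..., lists and objects as JSON in quotes. apply_moves: Moves the arm, as the interface text tells. Its arguments: {"type":"object","properties":{"rows":{"type":"array","items":{"type":"number"}},"grip":{"type":"number"},"grip_force":{"type":"number"}},"required":["rows"]}

```bash
mkdir -p pics; ls; python3 - <<'E'
from station import ctrl
import cv2, numpy as np
o=ctrl.get_obs(); print(o, ctrl.tip_extent)
for n in ("top","scene"):
    im,d=ctrl.get_image(n); cv2.imwrite(f"pics/{n}0.png",im); np.save(f"{n}0.npy",d)
    print(n,ctrl.camera_model(n))
print(ctrl.camera_model("wrist"))
E
```

```text
pics
{'t': 0.0, 'q': array([-1.28401096e+00,  5.33475332e-02,  1.61426718e+00, -2.39225955e-06,
        1.47597227e+00, -1.18968882e-01]), 'dq': array([ 1.48037210e-03, -5.10178701e-04, -7.85710649e-05,  6.11360890e-04,
       -2.18909191e-04,  1.72265548e-04]), 'effort': array([-7.67516849e-04, -3.93677866e+01, -3.70175850e+01, -5.99715077e-05,
        7.10883178e-03, -4.07617875e-06]), 'tool_pos': array([ 0.24658167, -0.57380107,  0.30268466]), 'tool_rot': array([-3.07521506e+00, -6.32594067e-01,  2.66107987e-04]), 'contact_force': array([-0.05667752,  0.28718969, -0.71218721]), 'wrist_torque': array([ 0.02500027, -0.05314915, -0.00091371]), 'grip_force': 0.0, 'opening': 0.08535824780713791} 0.0726
top {'mtx': array([[361.35642312,   0.        , 314.53582067],
       [  0.        , 361.35642312, 193.79948726],
       [  0.        ,   0.        ,   1.        ]]), 'R': array([[-1.03428157e-03, -9.99847423e-01,  1.74373338e-02],
       [-9.97305682e-01, -2.47701185e-04, -7.33574462e-02],
       [ 7.33505728e-02, -1.74662244e-02, -9.97153260e-01]]), 't': array([-0.11604764,  0.44739474
[... 214 characters left out ...]
.99257863, -0.01983856],
       [ 0.63431551,  0.06126853, -0.77064259],
       [-0.76370789, -0.10504207, -0.63695873]]), 't': array([ 0.14578448, -0.2074288 ,  1.10841151])}
{'mtx': array([[332.31164702,   0.        , 322.37262683],
       [  0.        , 332.31164702, 201.45651096],
       [  0.        ,   0.        ,   1.        ]]), 'tool_from_camera': array([[-3.95940054e-04, -9.64486352e-01, -2.64132390e-01,
         6.68718099e-02],
       [ 9.99999154e-01, -5.45381666e-05, -1.29987239e-03,
         4.02744884e-04],
       [ 1.23930388e-03, -2.64132681e-01,  9.64485558e-01,
        -7.11882393e-02],
       [ 0.00000000e+00,  0.00000000e+00,  0.00000000e+00,
         1.00000000e+00]])}
```

View pics/top0.png

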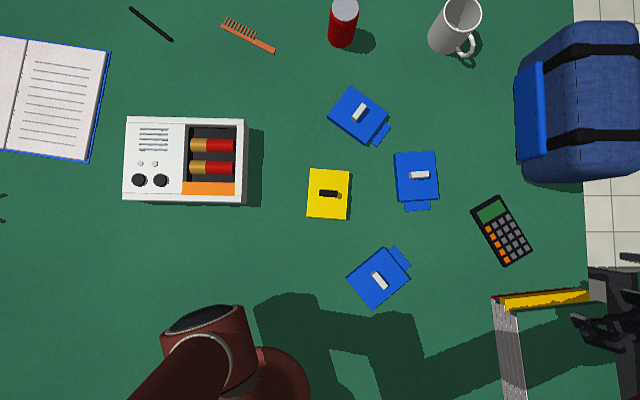

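View pics/scene0.png

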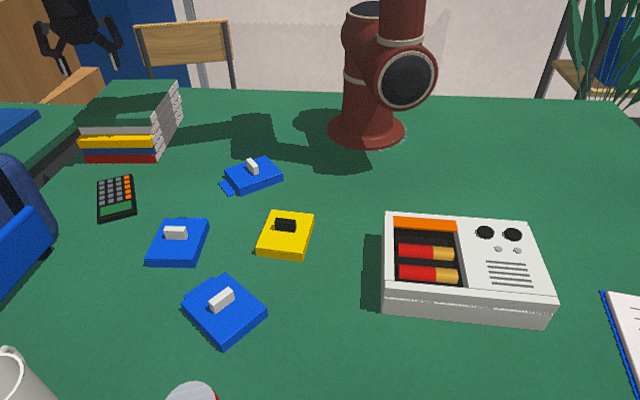

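Candidates in the top view are the blue covers at (358,115), (416,178) and (379,280). Larger columns are -y, the robot's right, so (416,178) fits. Its lip also points at the robot, so its yaw is near 0. The speaker opening is at about (212,160), with the orange ledge at (208,189).

```bash
cat > h.py <<'E'
import cv2, numpy as np
from station import ctrl
from scipy.spatial.transform import Rotation as Ro
def world(n,d,o=None):
    m=ctrl.camera_model(n);K=m["mtx"];v,u=np.indices(d.shape)
    p=np.stack([(u-K[0,2])/K[0,0]*d,(v-K[1,2])/K[1,1]*d,d],-1)
    if n=="wrist":
        T=m["tool_from_camera"];p=p@T[:3,:3].T+T[:3,3]
        return p@Ro.from_rotvec(o["tool_rot"]).as_matrix().T+o["tool_pos"]
    return (p-m["t"])@m["R"]
def rect(P,mask):
    q=(P[mask][:,:2]*1000).astype(np.float32)
    c,s,a=cv2.minAreaRect(q); return np.round(c,1),np.round(s,1),round(a,2),"z",np.round(np.median(P[mask][:,2])*1000,1),len(q)
def masks(im,P):
    hsv=cv2.cvtColor(im,cv2.COLOR_BGR2HSV).astype(int);h,s,v=hsv[...,0],hsv[...,1],hsv[...,2]
    return dict(blue=(h>100)&(h<125)&(s>150),white=(s<40)&(v>120),orange=(h>5)&(h<20)&(s>180)),P[...,2]
E
python3 - <<'E'
from h import *
for n in ("top","scene"):
    im=cv2.imread(f"pics/{n}0.png");P=world(n,np.load(f"{n}0.npy"));M,z=masks(im,P)
    x,y=P[...,0],P[...,1]
    c=(384,455,145,215) if n=="top" else (140,212,212,270)
    R=np.zeros(z.shape,bool);R[c[2]:c[3],c[0]:c[1]]=1
    print(n,"cover top",rect(P,M["blue"]&R&(z>.017)&(z<.032)))
    print("lip",rect(P,M["blue"]&R&(z>.001)&(z<.010)))
    print("tab",rect(P,M["white"]&R&(z>.04)&(z<.056)))
    S=np.zeros(z.shape,bool)
    if n=="top":S[105:215,110:260]=1
    else:S[205:340,370:570]=1
    print("spk",rect(P,S&(z>.062)&(z<.08)))
    print("ledge",rect(P,S&M["orange"]&(z>.06)&(z<.08)))
im=cv2.imread("pics/top0.png");cv2.imwrite("pics/crop.png",cv2.resize(im[135:225,375:460],None,fx=5,fy=5))
E
```

```text
top cover top (array([ 490. , -347.4]), array([109.6,  90.2]), 4.33, 'z', np.float64(23.3), 1758)
lip (array([ 461.5, -324.9]), array([147. ,  70.3]), 44.21, 'z', np.float64(4.5), 314)
tab (array([ 489.7, -346.7]), array([13.3, 38.7]), 4.46, 'z', np.float64(47.3), 109)
spk (array([519.3, 163.9]), array([252.3, 180.2]), 88.9, 'z', np.float64(70.2), 7116)
ledge (array([455.5, 109.2]), array([110.3,  27.5]), 88.62, 'z', np.float64(70.0), 671)
scene cover top (array([ 490.4, -348.4]), array([111.3,  91.4]), 4.3, 'z', np.float64(23.8), 1722)
lip (array([ 476.5, -356.4]), array([140.8, 105.7]), 4.46, 'z', np.float64(5.3), 263)
tab (array([ 490.7, -347.6]), array([15.2, 38.9]), 3.42, 'z', np.float64(47.3), 163)
spk (array([518.8, 162.7]), array([251.3, 182.8]), 88.84, 'z', np.float64(69.7), 9415)
ledge (array([454.7, 108.4]), array([109.6,  31. ]), 89.01, 'z', np.float64(69.7), 731)
```

View pics/crop.png

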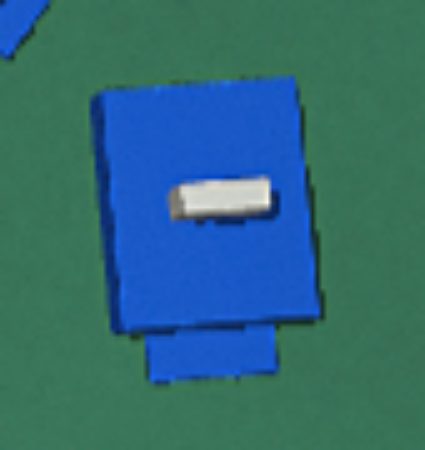

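The crop confirms it: a blue cover with a white tab across its middle and the lip at the bottom, toward the robot. Both cameras agree within 1 mm. The cover is at (0.490,-0.3475) with yaw +4.3°. The speaker origin is about (0.531,0.108) with yaw -1.1°.

```bash
cat >> h.py <<'E'
def pose(yaw,tilt=0):  # tool y along +x', tool x along +y', z down; tilt (deg) lifts +x'
    return Ro.from_euler('z',yaw,degrees=True)*Ro.from_euler('y',-tilt,degrees=True)*Ro.from_matrix(np.array([[0,1,0],[1,0,0],[0,0,-1.]]))
def plan(targets,base=None):
    o=ctrl.get_obs() if base is None else base
    p0=np.array(o["tool_pos"]);R0=Ro.from_rotvec(o["tool_rot"])
    for p,R in targets:
        r=np.r_[R0.inv().apply(np.array(p)-p0)/.6,(R0.inv()*R).as_rotvec()/(np.pi/2)]
        print(np.round(r,4).tolist())
E
python3 -c "
from h import *
plan([((.490,-.3475,.2),pose(4.33))])"
```

```text
[0.5216, -0.1861, 0.1718, -0.0009, -0.0009, -0.7898]
```

Request:
apply_moves --rows '[0.5216,-0.1861,0.1718,-0.0009,-0.0009,-0.7898,0.5216,-0.1861,0.1718,-0.0009,-0.0009,-0.7898,0.5216,-0.1861,0.1718,-0.0009,-0.0009,-0.7898,0.5216,-0.1861,0.1718,-0.0009,-0.0009,-0.7898,0.5216,-0.1861,0.1718,-0.0009,-0.0009,-0.7898,0.5216,-0.1861,0.1718,-0.0009,-0.0009,-0.7898,0.5216,-0.1861,0.1718,-0.0009,-0.0009,-0.7898,0.5216,-0.1861,0.1718,-0.0009,-0.0009,-0.7898,0.5216,-0.1861,0.1718,-0.0009,-0.0009,-0.7898,0.5216,-0.1861,0.1718,-0.0009,-0.0009,-0.7898,0.5216,-0.1861,0.1718,-0.0009,-0.0009,-0.7898,0.5216,-0.1861,0.1718,-0.0009,-0.0009,-0.7898,0.5216,-0.1861,0.1718,-0.0009,-0.0009,-0.7898]' --grip 1

```text
t: 1.4
tool_pos: [0.4899, -0.3484, 0.2009]
tool_rot: [2.136, 2.301, -0.002]
contact_force: [0.4, -0.4, -0.2]
opening: 0.0855
grip_force: 0.0
```

```bash
python3 - <<'E'
from h import *
o=ctrl.get_obs();im,d=ctrl.get_image("wrist");cv2.imwrite("pics/w1.png",im)
P=world("wrist",d,o);M,z=masks(im,P)
near=np.hypot(P[...,0]-.49,P[...,1]+.3475)<.085
print("tab",rect(P,M["white"]&near&(z>.043)&(z<.052)),"top",rect(P,M["blue"]&near&(z>.017)&(z<.03)))
plan([((.490,-.3475,.099),pose(4.33))])
E
```

```text
tab (array([ 488.9, -348.1]), array([13.2, 39.2]), 4.69, 'z', np.float64(49.0), 1041) top (array([ 488.9, -348.5]), array([110.1,  89.6]), 4.28, 'z', np.float64(25.1), 14791)
[0.0018, 0.0001, 0.1699, 0.0003, 0.0012, -0.0006]
```

View pics/w1.png

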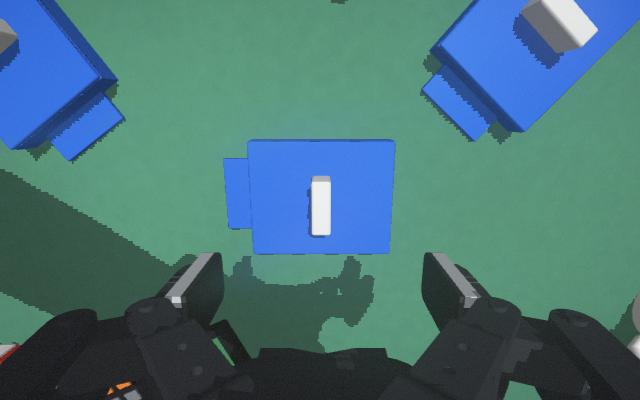

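The wrist view shows the tab at (320,206), midway between the open fingers, with the lip on the left (-x). The centre is (0.489,-0.348), so I descend and grip.

Request:
apply_moves --rows '[0.0005,-0.0015,0.085,0,0.001,0,0.0005,-0.0015,0.14,0,0.001,0,0.0005,-0.0015,0.17,0,0.001,0,0.0005,-0.0015,0.17,0,0.001,0,0.0005,-0.0015,0.17,0,0.001,0]'

```text
t: 1.95
tool_pos: [0.4894, -0.3484, 0.0993]
tool_rot: [2.136, 2.303, 0.0]
contact_force: [-0.6, -0.1, -0.1]
opening: 0.0855
grip_force: 0.0
```

Request:
apply_moves --rows '[0,0,0,0,0,0,0,0,0,0,0,0,0,0,0,0,0,0,0,0,0,0,0,0,0,0,0,0,0,0,0,0,0,0,0,0,0,0,0,0,0,0,0,0,0,0,0,0,0,0,0,0,0,0,0,0,0,0,0,0]' --grip 0 --grip_force 45

```text
t: 2.95
tool_pos: [0.4896, -0.3483, 0.0994]
tool_rot: [2.135, 2.303, 0.0]
contact_force: [-0.7, -0.1, 5.1]
opening: 0.0129
grip_force: 45.1
```

Request:
apply_moves --rows '[0,0,-0.03,0,0,0,0,0,-0.09,0,0,0,0,0,-0.17,0,0,0,0,0,-0.25,0,0,0,0,0,-0.3,0,0,0,0,0,-0.3,0,0,0,0,0,-0.3,0,0,0]'

```text
t: 3.65
tool_pos: [0.489, -0.3477, 0.278]
tool_rot: [-2.136, -2.304, -0.0]
contact_force: [0.1, -0.3, -1.4]
opening: 0.0128
grip_force: 44.4
```

```bash
cat >> h.py <<'E'
S=np.array([.531,.108]);YS=-1.1
def incover():
    o=ctrl.get_obs();im,d=ctrl.get_image("wrist")
    P=world("wrist",d,o);M,z=masks(im,P)
    T=(P-o["tool_pos"])@Ro.from_rotvec(o["tool_rot"]).as_matrix()  # tool coords
    m=M["blue"]&(T[...,2]>.06)&(T[...,2]<.09)&(abs(T[...,1])<.07)&(abs(T[...,0])<.06)
    print("cover top in tool xy",rect(T,m))
    A=np.c_[T[m][:,:2],np.ones(m.sum())];print("plane",np.linalg.lstsq(A,T[m][:,2],rcond=None)[0])
    return o,im,P
E
python3 - <<'E'
from h import *
o,im,P=incover();cv2.imwrite("pics/w2.png",im);print(o["contact_force"],o["opening"])
c,s=np.cos(np.radians(YS)),np.sin(np.radians(YS))
def W(X,Z,th,h=.0994):
    t=np.radians(th);x=X-h*np.sin(t);z=Z+h*np.cos(t)
    return ((S[0]+c*x,S[1]+s*x,z),pose(YS,th))
plan([W(.03,.135,15)])
E
```

```text
cover top in tool xy (array([-0.4,  0.3]), array([ 90. , 110.1]), 0.01, 'z', np.float64(74.3), 25669)
plane [0.02408744 0.00099569 0.0741705 ]
[ 0.08841769 -0.29150689 -1.35106515] 0.012759274517138899
[0.7505, 0.1352, 0.0769, -0.1681, -0.0094, 0.0598]
```

Request:
apply_moves --rows '[0.04,0.007,0.004,-0.008,0,0.003,0.12,0.02,0.012,-0.027,-0.002,0.01,0.2,0.036,0.02,-0.045,-0.003,0.016,0.28,0.05,0.029,-0.063,-0.003,0.022,0.36,0.065,0.037,-0.08,-0.005,0.029,0.44,0.08,0.045,-0.1,-0.006,0.035,0.52,0.094,0.053,-0.12,-0.007,0.041,0.6,0.108,0.061,-0.134,-0.008,0.048,0.67,0.12,0.069,-0.15,-0.009,0.053,0.72,0.13,0.074,-0.161,-0.009,0.057,0.745,0.134,0.076,-0.167,-0.009,0.06,0.7505,0.1352,0.0769,-0.1681,-0.0094,0.0598,0.7505,0.1352,0.0769,-0.1681,-0.0094,0.0598,0.7505,0.1352,0.0769,-0.1681,-0.0094,0.0598]'

```text
t: 5.1
tool_pos: [0.5357, 0.1063, 0.2313]
tool_rot: [2.099, 2.059, 0.268]
contact_force: [0.7, 0.9, -0.5]
opening: 0.0126
grip_force: 44.4
```

```bash
cat >> h.py <<'E'
c,s=np.cos(np.radians(YS)),np.sin(np.radians(YS))
def W(X,Z,th,h=.0994,Y=0):
    t=np.radians(th);x=X-h*np.sin(t);z=Z+h*np.cos(t)
    return ((S[0]+c*x-s*Y,S[1]+s*x+c*Y,z),pose(YS,th))
E
python3 - <<'E'
from h import *
o,im,P=incover();cv2.imwrite("pics/w3.png",im)
M,z=masks(im,P);near=np.hypot(P[...,0]-.455,P[...,1]-.11)<.1
m=M["orange"]&near&(z>.06)&(z<.08)
if m.sum()>50: print("ledge",rect(P,m))
i2,d2=ctrl.get_image("scene");cv2.imwrite("pics/s3.png",np.hstack([i2[150:340,340:600],i2[:0+190,:0]]))
d=world("scene",d2);M,z=masks(i2,d);near=np.hypot(d[...,0]-.455,d[...,1]-.11)<.1
m=M["orange"]&near&(z>.06)&(z<.08)
if m.sum()>50: print("ledge scene",rect(d,m))
print(o["tool_pos"],W(.03,.135,15)[0])
plan([W(.022,.074,15),W(0,.074,15)])
E
```

```text
cover top in tool xy (array([-0.5,  0.7]), array([ 90.1, 110.1]), 0.08, 'z', np.float64(74.4), 25549)
plane [0.02145882 0.00214572 0.0742627 ]
ledge (array([454.3, 106.8]), array([107.1,  28.5]), 88.67, 'z', np.float64(71.2), 6253)
ledge scene (array([453. ,  61.5]), array([16.3, 29.9]), 87.81, 'z', np.float64(69.6), 107)
[0.53568937 0.10629253 0.23125975] (np.float64(0.5352725993834012), np.float64(0.10791796190081296), np.float64(0.2310130271331334))
[0.0033, -0.0413, 0.0961, 0.0013, 0.0019, -0.0005]
[0.0032, -0.0767, 0.0866, 0.0013, 0.0019, -0.0005]
```

View pics/w3.png

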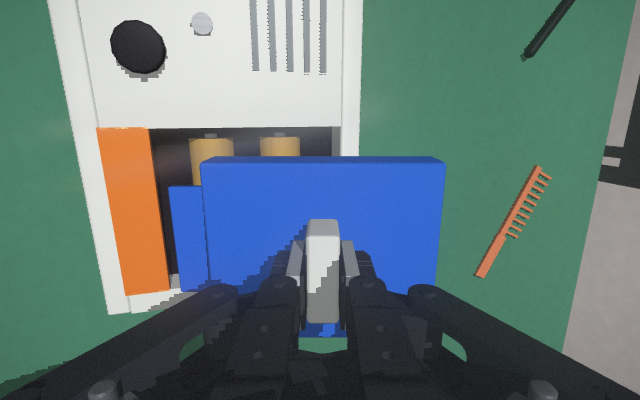

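The wrist view shows the lip end at (172,240), just right of the orange ledge's free edge at (155,240), so it is clear for descending. The cover is well held and centred in y.

Request:
apply_moves --rows '[0.002,-0.02,0.03,0.001,0.002,0,0.002,-0.043,0.065,0.001,0.002,0,0.002,-0.043,0.096,0.001,0.002,0,0.002,-0.043,0.096,0.001,0.002,0,0.002,-0.043,0.096,0.001,0.002,0]'

```text
t: 5.7
tool_pos: [0.5265, 0.1077, 0.1706]
tool_rot: [2.1, 2.06, 0.273]
contact_force: [0.2, -0.8, -1.0]
opening: 0.0127
grip_force: 44.2
```

```bash
sed -i 's/^S=.*/S=np.array([.530,.107]);YS=-1.1/' h.py; python3 - <<'E'
from h import *
im,_=ctrl.get_image("wrist");i2,_=ctrl.get_image("scene")
cv2.imwrite("pics/w4.png",np.hstack([cv2.resize(im[80:340,60:500],(440,260)),i2[130:390,360:560]]))
plan([W(.022,.074,15),W(.011,.073,15),W(0,.072,15),W(0,.0655,11.25),W(0,.059,7.5),W(0,.0525,3.75),W(0,.0465,0)])
E
```

```text
[-0.0017, -0.0025, 0.0027, 0.0025, -0.0005, 0.0]
[-0.0017, -0.0206, -0.0005, 0.0025, -0.0005, 0.0]
[-0.0017, -0.0387, -0.0037, 0.0025, -0.0005, 0.0]
[-0.0017, -0.0307, 0.0071, 0.0442, -0.0005, 0.0]
[-0.0017, -0.0228, 0.0187, 0.0859, -0.0005, 0.0]
[-0.0017, -0.015, 0.031, 0.1275, -0.0005, 0.0001]
[-0.0018, -0.007, 0.0431, 0.1692, -0.0005, 0.0001]
```

View pics/w4.png

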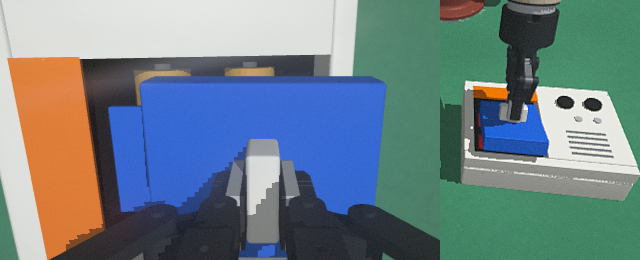

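The lip end at (112,150) is inside the opening, just right of the ledge edge at (103,150), and there is no contact force. Next I slide it under.

Request:
apply_moves --rows '[-0.001,-0.01,0.001,0.002,0,0,-0.001,-0.02,0,0.002,0,0,-0.001,-0.03,-0.002,0.002,0,0,-0.001,-0.0387,-0.0037,0.002,0,0,-0.001,-0.0387,-0.0037,0.002,0,0,-0.001,-0.0387,-0.0037,0.002,0,0]'

```text
t: 6.4
tool_pos: [0.5032, 0.1082, 0.1665]
tool_rot: [2.101, 2.063, 0.271]
contact_force: [1.1, 0.0, -0.8]
opening: 0.0129
grip_force: 44.3
```

```bash
python3 - <<'E'
from h import *
o,im,P=incover();i2,_=ctrl.get_image("scene")
cv2.imwrite("pics/w5.png",np.hstack([im[80:340,60:500],i2[130:390,360:560]]))
print(o["tool_pos"],o["contact_force"])
plan([W(0,.072,15),W(0,.0655,11.25),W(0,.059,7.5),W(0,.0525,3.75),W(0,.0475,0),W(0,.046,0)])
E
```

```text
cover top in tool xy (array([-0.4,  0.4]), array([109.4,  89.8]), 89.97, 'z', np.float64(74.4), 25058)
plane [0.01799314 0.00341943 0.07427248]
[0.50321101 0.10824424 0.16649591] [ 1.09081777  0.00152895 -0.77142924]
[-0.0012, 0.0019, -0.002, -0.0009, -0.0005, 0.0004]
[-0.0012, 0.01, 0.0088, 0.0408, -0.0005, 0.0004]
[-0.0012, 0.018, 0.0203, 0.0824, -0.0005, 0.0005]
[-0.0012, 0.0259, 0.0325, 0.1241, -0.0004, 0.0005]
[-0.0012, 0.0343, 0.043, 0.1658, -0.0004, 0.0005]
[-0.0012, 0.0337, 0.0454, 0.1658, -0.0004, 0.0005]
```

View pics/w5.png

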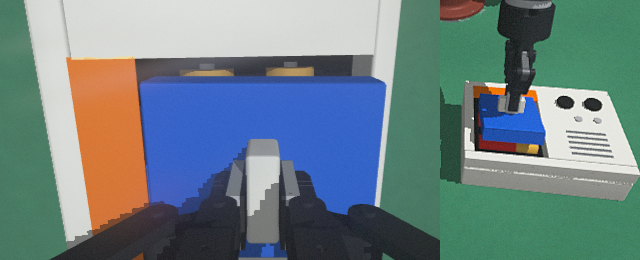

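The lip is under the ledge: the ledge edge at (140,150) meets the body's near face, with no contact force. Now the swing down.

Request:
apply_moves --rows '[-0.001,0.006,0.003,0.02,0,0,-0.001,0.01,0.009,0.041,0,0,-0.001,0.014,0.0145,0.062,0,0,-0.001,0.018,0.02,0.082,0,0,-0.001,0.022,0.0265,0.103,0,0,-0.001,0.026,0.0325,0.124,0,0,-0.001,0.03,0.038,0.145,0,0,-0.001,0.034,0.043,0.166,0,0,-0.001,0.034,0.043,0.166,0,0,-0.001,0.034,0.043,0.166,0,0]'

```text
t: 7.5
tool_pos: [0.5297, 0.1071, 0.1465]
tool_rot: [-2.241, -2.2, 0.001]
contact_force: [0.2, -0.8, -0.5]
opening: 0.0128
grip_force: 44.3
```

```bash
python3 - <<'E'
from h import *
o,im,P=incover();print(o["tool_pos"],o["contact_force"])
M,z=masks(im,P);near=np.hypot(P[...,0]-.53,P[...,1]-.107)<.09
print("top",rect(P,M["blue"]&near&(z>.06)&(z<.085)))
print("rim",np.median(z[M["white"]&(z>.06)&(z<.08)]))
plan([W(0,.0475,0),W(0,.0455,0)])
E
```

```text
cover top in tool xy (array([-0.3,  0.1]), array([ 89.8, 110. ]), 0.08, 'z', np.float64(74.3), 25185)
plane [0.01607507 0.00223532 0.07417833]
[0.52974235 0.10713089 0.14650023] [ 0.18914929 -0.79971616 -0.54805561]
top (array([529.7, 106.9]), array([ 89.8, 110. ]), 88.86, 'z', np.float64(72.2), 25067)
rim 0.07122285411756035
[-0.0002, 0.0007, -0.0005, -0.0006, -0.0003, 0.0006]
[-0.0002, 0.0007, 0.0028, -0.0006, -0.0003, 0.0006]
```

Request:
apply_moves --rows '[0,0,0.001,0,0,0,0,0,0.002,0,0,0,0,0,0.002,0,0,0,0,0,0.002,0,0,0]'

```text
t: 7.95
tool_pos: [0.5295, 0.1072, 0.1455]
tool_rot: [-2.241, -2.2, 0.0]
contact_force: [-0.7, 0.1, -1.0]
opening: 0.0129
grip_force: 44.4
```

Request:
apply_moves --rows '[0,0,0,0,0,0,0,0,0,0,0,0,0,0,0,0,0,0,0,0,0,0,0,0,0,0,0,0,0,0,0,0,0,0,0,0,0,0,0,0,0,0,0,0,0,0,0,0]' --grip 0.7

```text
t: 8.75
tool_pos: [0.5296, 0.1071, 0.1454]
tool_rot: [-2.241, -2.2, 0.0]
contact_force: [0.1, 0.1, 0.3]
opening: 0.0598
grip_force: 0.0
```

Request:
apply_moves --rows '[0,0,-0.02,0,0,0,0,0,-0.06,0,0,0,0,0,-0.12,0,0,0,0,0,-0.18,0,0,0,0,0,-0.18,0,0,0,0,0,-0.18,0,0,0]'

```text
t: 9.35
tool_pos: [0.5304, 0.1071, 0.2556]
tool_rot: [2.241, 2.2, 0.004]
contact_force: [-0.5, 0.9, -0.7]
opening: 0.0597
grip_force: 0.0
```

```bash
python3 - <<'E'
from h import *
o=ctrl.get_obs();im,d=ctrl.get_image("wrist");P=world("wrist",d,o)
M,z=masks(im,P);near=np.hypot(P[...,0]-.53,P[...,1]-.107)<.09
m=M["blue"]&near&(z>.055)&(z<.09)
print("top",rect(P,m));A=np.c_[P[m][:,:2],np.ones(m.sum())];print(np.linalg.lstsq(A,P[m][:,2],rcond=None)[0])
w=M["white"]&(z>.06)&(z<.076);A=np.c_[P[w][:,:2],np.ones(w.sum())];print("rim",np.linalg.lstsq(A,P[w][:,2],rcond=None)[0],np.median(z[w]))
i2,_=ctrl.get_image("scene");cv2.imwrite("pics/w6.png",np.hstack([im[:300,:520],i2[100:400,360:600]]))
E
```

```text
top (array([529.6, 107. ]), array([ 89.5, 110. ]), 88.88, 'z', np.float64(71.1), 13377)
[-0.00071087  0.00047952  0.07146723]
rim [-0.00042534  0.00624606  0.07027295] 0.07125611601390675
```

View pics/w6.png

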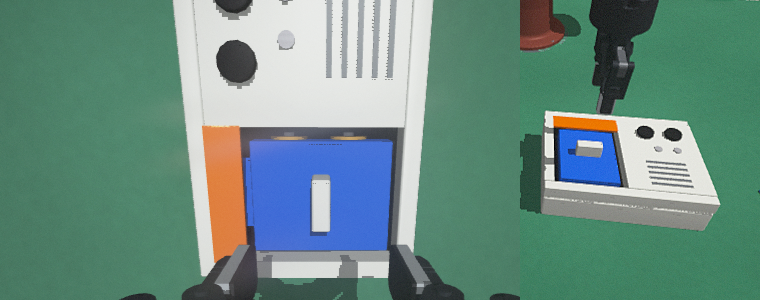

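The cover lies level in the opening. Its top is at 71.1 mm against the rim at 71.3 mm, the lip is under the ledge at (247,190), and the gripper is clear. I hand it in.

```bash
python3 -c "
from station import ctrl
print(ctrl.finish_job())"
```

```text
the job is handed in; nothing more can be done
None
```

The blue cover is hooked under the orange ledge, swung down flush with the rim and released. The yellow lid was not touched, and the job was handed in at about 9.5 s of the 42 s allowed; no verdict came back.

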